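# Load the tester's specimen holder in rack order

### The arm

A 6-joint arm with a two-finger parallel gripper is mounted at the origin on a cart in front of the work surface, level with it; the furniture and walls round the work are solid. World frame = base frame: x ahead of the robot, y to its left, z up, the work surface at z = 0. Lengths are in m, angles in degrees, forces in N, time in s.
With the tool pointing down it reaches from about 0.4 to 0.925 m from the base axis. Payload 12.5 kg.
Tool frame: the origin (TCP) lies midway between the tips of the shut fingers; the grasp point (between the pads) lies 19 mm behind it; z points along the fingers, y is the line along which they close (so a half turn about z gives the same grasp; the last joint's range is limited). The gripper opens to 95 mm and grips with 3 to 60 N. Pads are 20 mm wide; open, the fingers measure 119 mm over their backs; the gripper's body (75 mm by 180 mm) begins 59 mm behind the grasp point.
Start: joints at [-77.957, 28.126, 89.318, -0, 62.55, -6.05], TCP at [0.194, -0.594, 0.215] pointing down, gripper open.
Joint ranges: [-177.58, 177.58], [-47.91, 125.51], [2.72, 160], [-65.01, 245.01], [3.68, 167.84], [-153.87, 153.87]. Speed limits (degrees/s): [127.2, 127.2, 159.86, 180, 180, 180].

### API

Orientations are given as a 3x3 rotation matrix whose columns are the frame's x, y, z axes.
In Python, from station import status, camera, workorder, models gives the robot as it stands.
- The arm moves only by the shell command python3 -m creep 'ROWS'. ROWS is JSON, a list that holds one entry, the list of rows, each a list of 7 numbers: the finger opening in m, from 0 to 0.0951, then the shift along the tool's x, y, z in m, then the turn, a rotation vector about the tool's x, y, z in rad. A call has 1 to 12 rows; each row shifts and turns the commanded pose from where the row before left it, along the tool's axes as they then stand; what a row does not reach is not made up. A row lasts 1/8 s, in which the tool goes at most 62.5 mm and 10.7 degrees, less where a joint would pass 70% of its speed; a pose out of reach is approached as far as the arm can. A call is refused whole if a number of a shift passes 0.0625 or a number of a turn 0.188, either way. A call with a gripper value outside its range is refused whole. The fingers move at their own pace and stop on an object; the grip force is fixed at half the most. Time passes only in rows, so rows that do not move let the fingers close. It gives the time, the measured TCP pose, the force, the opening and the grip force at its end, in the units of the state.
- status.get_state(): the state, without advancing time (a new reading comes with each control period).
- camera(name): name is "scene" or "top"; returns a dict with "color" (384x512x3 uint8, blue, green, red), "mtx" (3x3 intrinsics, pixels), "world_to_cam" (4x4, takes a point from world to camera coordinates). Camera axes: x right, y up, looking along -z (the intrinsics and any distortion apply to the point x, -y, -z); pixel columns grow to the right and rows downward; lengths in m; the calibration is good to about 2 mm. A picture is of the moment at which its call begins. There is no depth.
- workorder.hand_in(): hands the job in; it is judged then, once.
Trained networks look in a picture, given as the dict that the camera call returned (one of the last four; its "shot" number tells which), for a name from the list of things; names that differ only in an ending like _2 or _b are one class to them, and where a whole thing is asked for, a point or a joint stands for the part that bears it (a point fixed in the world has none). Each returns a list of dicts, best first, with "score" (0 to 1); they miss things now and then, are a little off and sometimes report something else, mostly with a low value. They report only what shows in the picture. A call takes as long as a camera call.
- models.regions_of(picture, query): "mask" (384x512 bool, what is visible of it) and "rect" ([left, top, width, height] in pixels, round what is visible of it).
The state is a dict: "time": time; "joints": joint angles; "joint_velocities": joint speeds; "effort": joint torques, N m; "tcp_pos": TCP position; "ee_rot": TCP orientation; "wrist_force": force on the tool from outside, world axes, zero at the start; "wrist_torque": the same for the moment, N m; "opening": finger opening in m; "grip_force": force on a finger pad.
Only numpy, scipy, OpenCV 4.12 (cv2) and the standard library are available. Lean on these libraries where they do the work, as an engineer would, in place of code of your own. Each camera call takes 0.05 s, during which the arm holds its last target. There are 200 camera calls.

### The job

The four specimens in the blue drying rack go to the hardness tester next, which knows them only by their place. Move them one at a time into the aluminium holder in the same order, starting with the one beside the blue rack's red stripe and counting from the holder's own red stripe, each sitting flat in its pocket. Leave the grey numbered rack and everything else on the table as it is.

Things in the scene. Friction and masses are not known exactly. Their poses are not given: they have to be found in the camera images.
- drying_rack: blue plastic rack, fixed, 70 x 238 mm, top 22 mm high, the four specimens standing in it. Origin under its centre, on the table; y along the row. Pocket centres on its y axis: y = +80 (1st), +26.5, -26.5, -80 mm; 44 mm wide, 6 mm deep, floor at z = 16 mm, mouth bevelled to 48 mm. Red stripe across the top at the +y end, beside the 1st. It stands on the right half of the table.
- tester_holder: aluminium holder, fixed, 78 x 238 mm, top 26 mm high, four brass screws along its +x side (to x = 49 mm, below the top). Origin under its centre, on the table; y along the row. Pocket centres on its y axis: y = +80 (1st), +26.5, -26.5, -80 mm; 44 mm wide, 6 mm deep, floor at z = 20 mm, mouth bevelled to 48 mm. Red stripe across the top at the +y end, beside the 1st. It stands at the left, between the green press and the tester.
- specimen_00: green mounted specimen: resin cylinder 30 mm across, 18 mm high, metal showing in its flat top; about 30 g; grasp it round the rim. Origin at the centre of its underside, z up. It starts in any one of the blue rack's pockets, its underside on the pocket floor.
- specimen_01: black mounted specimen: resin cylinder 30 mm across, 18 mm high, metal showing in its flat top; about 30 g; grasp it round the rim. Origin at the centre of its underside, z up. It starts in any one of the blue rack's pockets, its underside on the pocket floor.
- specimen_03: cream mounted specimen: resin cylinder 30 mm across, 18 mm high, metal showing in its flat top; about 30 g; grasp it round the rim. Origin at the centre of its underside, z up. It starts in any one of the blue rack's pockets, its underside on the pocket floor.
- specimen_06: red mounted specimen: resin cylinder 25 mm across, 15 mm high, metal showing in its flat top; about 30 g; grasp it round the rim. Origin at the centre of its underside, z up. It starts in any one of the blue rack's pockets, its underside on the pocket floor.
- loupe: bystander: black stand loupe, 36 mm across, 36 mm high, loose on the table behind the grey rack. Origin at the centre of its underside.
- petri_dish: bystander: clear dish with cut slices, 61 mm across, 13 mm high, loose on the table behind the grey rack. Origin at the centre of its underside.
- bottle_1: bystander: small brown dropper bottle, 34 mm across, 102 mm high, loose, standing at the back right. Origin at the centre of its underside.
- levelling_press: bystander: green hand press, fixed, beside the holder: keep the gripper clear of it. 250 mm high, its column and head reach from the origin (front of the base, on the table) 110 mm along its +x; its lever, 240 mm up, reaches 110 mm along -x; 90 mm wide.

How it is judged:
By the outcome, as a careful person would: the job done as asked, in the order asked, and still so for the second after the job is handed in, with the robot touching nothing.
It also fails if it takes over 120 s, if anything falls off the work surface, if the arm or the gripper's body presses on something with over 40 N, if the wrist force passes 120 N, or if a joint passes its speed limit or range.

## Working session

There is one attempt and no reset: what is moved stays moved. The work goes in short steps, Python scripts to look and compute and a shell command to move; the robot and the scene stay as the last step left them, time stands still between calls to the robot, and variables do not carry over. Pictures are saved under pics/ and viewed, at most 14 in all, crops included, and the job is handed in when it is done.

```bash
ls; mkdir -p pics; python3 - <<'E'
from station import status,camera,models
import cv2,numpy as np
s=status.get_state();print(s['time'],s['tcp_pos'],np.round(s['ee_rot'],3).tolist(),s['opening'])
for n in ['scene','top']:
    p=camera(n);cv2.imwrite(f'pics/{n}0.png',p['color'])
    print(n,np.round(p['mtx'],1).tolist(),np.round(p['world_to_cam'],3).tolist(),[k for k in p])
    for q in ['drying_rack','tester_holder','specimen_00','specimen_01','specimen_03','specimen_06','levelling_press']:
        print(q,[(round(r['score'],2),r['rect']) for r in models.regions_of(p,q)][:3])
E
```

```text
pics
0.0 [ 0.19406595 -0.59383798  0.21403445] [[0.951, 0.311, -0.0], [0.311, -0.951, 0.001], [0.0, -0.001, -1.0]] 0.09524882063721407
scene [[350.2, 0.0, 257.4], [0.0, 350.2, 196.9], [0.0, 0.0, 1.0]] [[0.8, -0.6, -0.01, -0.469], [0.251, 0.318, 0.914, -0.154], [-0.546, -0.734, 0.405, -0.748], [0.0, 0.0, 0.0, 1.0]] ['color', 'mtx', 'world_to_cam', 'shot']
drying_rack [(0.57, [282.7, 225.0, 65.4, 65.6])]
tester_holder [(0.66, [295.2, 254.0, 19.1, 15.9]), (0.55, [179.0, 160.8, 45.0, 27.7])]
specimen_00 [(0.74, [295.4, 252.9, 17.4, 19.1]), (0.56, [323.6, 221.9, 9.4, 13.7])]
specimen_01 [(0.74, [295.4, 252.9, 17.4, 19.1]), (0.56, [323.6, 221.9, 9.4, 13.7])]
specimen_03 [(0.74, [295.4, 252.9, 17.4, 19.1]), (0.56, [323.6, 221.9, 9.4, 13.7])]
specimen_06 [(0.74, [295.4, 252.9, 17.4, 19.1]), (0.56, [323.6, 221.9, 9.4, 13.7])]
levelling_press []
top [[352.6, 0.0, 258.5], [0.0, 352.6, 199.9], [0.0, 0.0, 1.0]] [[0.007, -1.0, 0.019, -0.057], [0.989, 0.01, 0.145, -0.562], [-0.145, 0.018, 0.989, -0.881], [0.0, 0.0, 0.0, 1.0]] ['color', 'mtx', 'world_to_cam', 'shot']
drying_rack [(0.74, [333.3, 177.5, 56.8, 87.5])]
tester_holder []
specimen_00 [(0.62, [359.6, 226.6, 11.4, 11.7]), (0.6, [348.8, 206.2, 15.0, 12.1])]
specimen_01 [(0.62, [359.6, 226.6, 11.4, 11.7]), (0.6, [348.8, 206.2, 15.0, 12.1])]
specimen_03 [(0.62, [359.6, 226.6, 11.4, 11.7]), (0.6, [348.8, 206.2, 15.0, 12.1])]
specimen_06 [(0.62, [359.6, 226.6, 11.4, 11.7]), (0.6, [348.8, 206.2, 15.0, 12.1])]
levelling_press []
```

View pics/scene0.png

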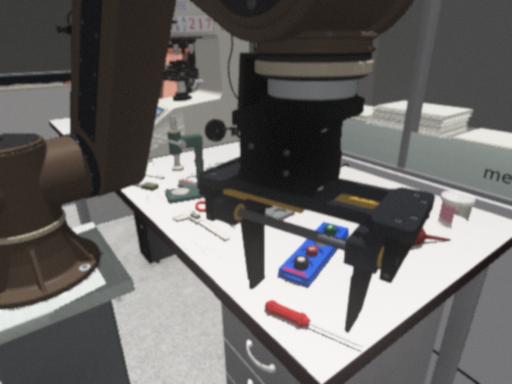

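View pics/top0.png

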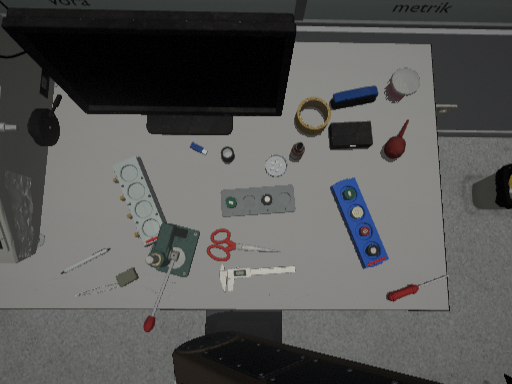

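The top view shows the blue rack at (358,222), with its red stripe at the lower end (377,262). From the stripe the order is black, red, cream, green. The holder is at (138,200), screws to the left, with its stripe near (152,240) beside the press. I'll zoom in next.

```bash
python3 - <<'E'
import cv2,numpy as np
im=cv2.imread('pics/top0.png')
cv2.imwrite('pics/hold0.png',cv2.resize(im[150:285,100:210],None,fx=4.4,fy=4.4,interpolation=cv2.INTER_CUBIC))
cv2.imwrite('pics/rack0.png',cv2.resize(im[170:275,320:400],None,fx=5,fy=5,interpolation=cv2.INTER_CUBIC))
E
```

```text
(no output)
```

View pics/hold0.png

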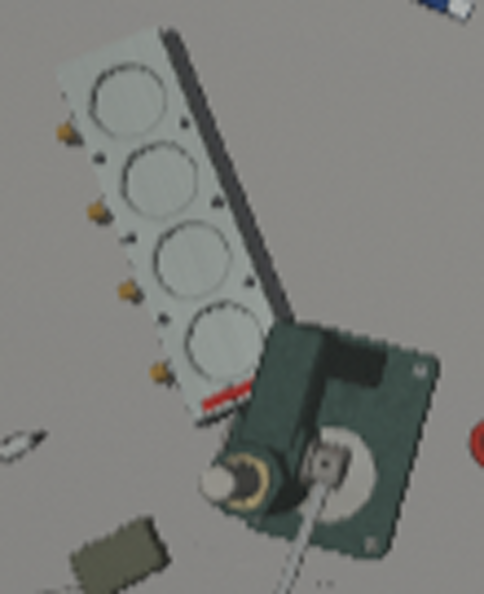

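View pics/rack0.png

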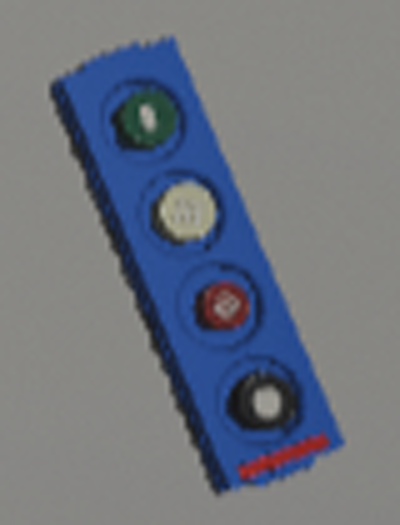

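The close-ups confirm the row order and both stripes. The holder's pocket 1 sits right beside the press. Next I'll work out positions and a drawn overlay.

```bash
cat > h.py <<'E'
import numpy as np,cv2
from scipy.optimize import least_squares
def proj(p,P):
    P=np.atleast_2d(P);W=np.array(p['world_to_cam']);K=np.array(p['mtx'])
    c=P@W[:3,:3].T+W[:3,3];c=c*[1,-1,-1];u=c@K.T;return u[:,:2]/u[:,2:]
def unproj(p,uv,z):
    W=np.array(p['world_to_cam']);K=np.array(p['mtx']);R=W[:3,:3];C=-R.T@W[:3,3]
    uv=np.atleast_2d(uv);d=np.c_[uv,np.ones(len(uv))]@np.linalg.inv(K).T*[1,-1,-1]@R
    return C+d*((z-C[2])/d[:,2])[:,None]
def fr(q,P):  # planar frame q=(x,y,yaw)
    c,s=np.cos(q[2]),np.sin(q[2]);P=np.atleast_2d(P)
    return np.c_[q[0]+c*P[:,0]-s*P[:,1],q[1]+s*P[:,0]+c*P[:,1],P[:,2]]
def fit(p,uv,P,q0):
    r=least_squares(lambda q:(proj(p,fr(q,P))-uv).ravel(),q0,x_scale=[.01,.01,.05]);return r.x,np.round(r.fun.reshape(-1,2),2)
E
python3 - <<'E'
from h import *
from station import camera
p=camera('top');im=p['color']
print('cam',unproj(p,[0,0],0)[0], -np.array(p['world_to_cam'])[:3,:3].T@np.array(p['world_to_cam'])[:3,3])
Y=[.08,.0265,-.0265,-.08]
# holder pockets
uv=np.array([(228,341),(193,260),(159,180),(128,101),(59,70),(162,28),(199,421)])/4.4+[100-.4,150-.4]
P=np.array([(0,y,.026) for y in Y]+[(.039,-.119,.026),(-.039,-.119,.026),(.039,.119,.026)])
q,r=fit(p,uv,P,[.6,.3,1.9]);print('holder',q,np.degrees(q[2]),r.tolist())
# rack: top corners
uvr=np.array([(144,119),(180,212),(221,306),(263,399),(55,82),(175,40),(343,445),(220,490)])/5+[320-.4,170-.4]
Pr=np.array([(0,y,.022) for y in Y[::-1]]+[(.035,-.119,.022),(-.035,-.119,.022),(-.035,.119,.022),(.035,.119,.022)])
a=np.array(uvr)
best=None
for y0 in(2.8,-2.8,0.3,-.3):
    f=fit(p,uvr,Pr,[.6,-.3,y0])
    if best is None or np.abs(f[1]).sum()<np.abs(best[1]).sum():best=f
print('rack',best[0],np.degrees(best[0][2]),best[1].tolist())
# specimens tops
us=np.array([(265,402),(224,306),(187,211),(149,117)])/5+[320-.4,170-.4]
S=np.array([unproj(p,u,z)[0] for u,z in zip(us,[.034,.031,.034,.034])]);print(S.round(4).tolist())
print('pockets rack',fr(best[0],[(0,y,.016) for y in Y]).round(4).tolist());print('pockets hold',fr(q,[(0,y,.02) for y in Y]).round(4).tolist())
# press base
ub=np.array([(438,355),(375,557),(225,510),(282,318)])/4.4+[99.6,149.6];B=unproj(p,ub,.015);print('press base',B.round(3).tolist())
big=cv2.resize(im,None,fx=4.4,fy=4.4,interpolation=cv2.INTER_CUBIC)
np.save('q.npy',np.array([q,best[0]]))
# scene crop
s=camera('scene');cv2.imwrite('pics/scpress.png',cv2.resize(s['color'][100:240,110:260],None,fx=4,fy=4,interpolation=cv2.INTER_CUBIC))
E
```

```text
cam [1.15419015e+00 7.10839836e-01 1.11022302e-16] [ 0.42846628 -0.03571108  0.953571  ]
holder [0.56226117 0.25973635 2.01041458] 115.18827060873042 [[0.65, -0.01], [0.85, -0.07], [1.0, 0.08], [0.51, 0.08], [-2.9, 0.08], [0.92, -2.1], [-1.02, 1.77]]
rack [ 0.50959768 -0.32133247  1.93278945] 110.74067795012672 [[-0.37, 0.22], [0.05, 0.17], [-0.49, 0.03], [-1.05, 0.53], [-0.01, -1.36], [-0.17, -1.7], [0.95, 0.73], [1.09, 1.19]]
[[0.4346, -0.3494, 0.034], [0.4844, -0.3308, 0.031], [0.534, -0.312, 0.034], [0.5841, -0.2934, 0.034]]
pockets rack [[0.4348, -0.3497, 0.016], [0.4848, -0.3307, 0.016], [0.5344, -0.3119, 0.016], [0.5844, -0.293, 0.016]]
pockets hold [[0.4899, 0.2257, 0.02], [0.5383, 0.2485, 0.02], [0.5862, 0.271, 0.02], [0.6347, 0.2938, 0.02]]
press base [[0.483, 0.104, 0.015], [0.364, 0.138, 0.015], [0.391, 0.227, 0.015], [0.505, 0.199, 0.015]]
```

View pics/scpress.png

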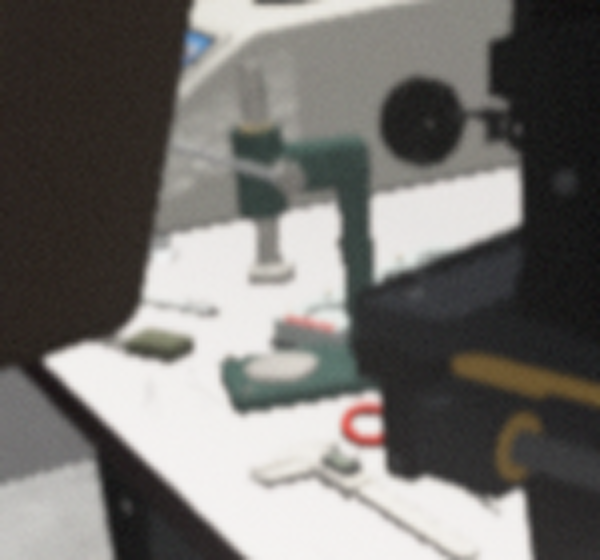

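The scene crop shows the press with its base towards the robot, the column at the back right (crop 355,170–300) and an overhanging arm. I'll triangulate the column and compute clearances.

```bash
cat > tri.py <<'E'
from h import *
from station import camera
t=camera('top');s=camera('scene')
def tri(ut,us):
    f=lambda X:np.r_[proj(t,X)[0]-ut,proj(s,X)[0]-us]
    r=least_squares(f,[.5,.15,.2]);return r.x.round(3),r.fun.round(1)
c=lambda a:np.array(a)/4.4+[99.6,149.6]
d=lambda a:np.array(a)/4+[109.6,99.6]
print('arm back top',tri(c((305,325)),d((366,140))))
print('cyl top',tri(c((245,480)),d((256,132))))
for z in(.23,.25):print(z,unproj(t,[c((285,318)),c((328,330)),c((245,480))],z).round(3).tolist())
Y=[.08,.0265,-.0265,-.08]
uv=np.array([(228,341),(193,260),(159,180),(128,101)])/4.4+[99.6,149.6]
q,r=fit(t,uv,np.array([(0,y,.026) for y in Y]),[.56,.26,2.]);print('holder',q,np.degrees(q[2]),r.tolist())
print(fr(q,[(0,y,.02) for y in Y]).round(4).tolist(), 'corner proj',proj(t,fr(q,[(-.039,.119,.026),(.039,.119,.026),(.039,-.119,.026),(-.039,-.119,.026)]))*4.4-[438,658])
print(unproj(t,[c((65,133)),c((96,212)),c((128,291)),c((160,372))],.015).round(4).tolist())
np.save('qh.npy',q)
E
python3 tri.py
```

```text
arm back top (array([0.487, 0.144, 0.188]), array([-0.,  0.,  0., -0.]))
cyl top (array([0.412, 0.167, 0.201]), array([-0.1,  0.2,  0.4,  0. ]))
0.23 [[0.487, 0.144, 0.23], [0.482, 0.124, 0.23], [0.413, 0.159, 0.23]]
0.25 [[0.486, 0.139, 0.25], [0.48, 0.119, 0.25], [0.413, 0.153, 0.25]]
holder [0.56228846 0.26171589 2.0085702 ] 115.08259553684378 [[-0.16, -0.01], [0.08, -0.08], [0.27, 0.05], [-0.19, 0.04]]
[[0.4898, 0.2278, 0.02], [0.5383, 0.2505, 0.02], [0.5863, 0.2729, 0.02], [0.6347, 0.2956, 0.02]] corner proj [[313.80246604 373.6283159 ]
 [190.9825748  429.01100326]
 [ 43.49119455  70.2608529 ]
 [163.43221333  18.88076931]]
[[0.6169, 0.3361, 0.015], [0.5682, 0.3142, 0.015], [0.5202, 0.292, 0.015], [0.4717, 0.2701, 0.015]]
```

```bash
cat > go.py <<'E'
import sys,numpy as np
from station import status
from scipy.spatial.transform import Rotation as Ro
s=status.get_state();R=np.array(s['ee_rot']);p=np.array(s['tcp_pos'])
for a in sys.argv[1:]:
    t=np.array([float(v) for v in a.split(',')]);d=R.T@(t-p);print('->',t,'tool mm',(d*1000).round(1));p=t
y=np.radians(-20);G=np.array([[-np.sin(y),np.cos(y),0],[np.cos(y),np.sin(y),0],[0,0,-1]]).T
G=np.column_stack([[np.cos(y+np.pi/2),np.sin(y+np.pi/2),0],[np.cos(y),np.sin(y),0],[0,0,-1]])
print('t',s['time'],'tcp',np.round(s['tcp_pos'],4),'turn',Ro.from_matrix(R.T@G).as_rotvec().round(4),'F',np.round(s['wrist_force'],1),'open',round(s['opening'],4),'grip',s['grip_force'])
E
python3 go.py
python3 -m creep '[[[0.095,0,0,0,0,0,-0.18],[0.095,0,0,0,0,0,-0.18],[0.095,0,0,0,0,0,-0.18],[0.046,0,0,0,0,0,-0.18],[0.046,0,0,0,0,0,-0.18],[0.046,0,0,0,0,0,0],[0.046,0,0,0,0,0,0]]]'
python3 go.py 0.4346,-0.3494,0.14 0.4346,-0.3494,0.0235
```

```text
t 1.0 tcp [ 0.1941 -0.5941  0.2147] turn [ 1.00e-04  1.00e-04 -9.06e-01] F [-0.4 -0.3 -0.3] open 0.0951 grip 0.0
time: 1.88
tcp_pos: [0.1941, -0.5941, 0.2147]
ee_rot: [[0.351, 0.936, 0.0], [0.936, -0.351, -0.0], [-0.0, 0.0, -1.0]]
wrist_force: [0.0, -0.1, 0.1]
opening: 0.0601
grip_force: 0.0
-> [ 0.4346 -0.3494  0.14  ] tool mm [313.6 139.1  74.6]
-> [ 0.4346 -0.3494  0.0235] tool mm [  0.   -0.  116.5]
t 1.875 tcp [ 0.1941 -0.5941  0.2147] turn [ 0.0001  0.0001 -0.0099] F [ 0.  -0.1  0.1] open 0.0601 grip 0.0
```

```bash
python3 -m creep '[[[0.046,0.0448,0.0199,0.0106,0,0,0],[0.046,0.0448,0.0199,0.0106,0,0,0],[0.046,0.0448,0.0199,0.0106,0,0,0],[0.046,0.0448,0.0199,0.0106,0,0,0],[0.046,0.0448,0.0199,0.0106,0,0,0],[0.046,0.0448,0.0199,0.0106,0,0,0],[0.046,0.0448,0.0199,0.0106,0,0,0],[0.046,0,0,0.04,0,0,0],[0.046,0,0,0.035,0,0,0],[0.046,0,0,0,0,0,0]]]'
python3 go.py 0.4346,-0.3494,0.0235; python3 - <<'E'
from station import camera
import cv2
p=camera('scene');cv2.imwrite('pics/s1.png',cv2.resize(p['color'][170:330,210:410],None,fx=3.5,fy=3.5,interpolation=cv2.INTER_CUBIC))
E
```

```text
time: 3.12
tcp_pos: [0.4331, -0.3477, 0.0637]
ee_rot: [[0.35, 0.937, -0.003], [0.937, -0.35, 0.003], [0.002, -0.004, -1.0]]
wrist_force: [-0.0, 0.3, -0.1]
opening: 0.0459
grip_force: 0.0
-> [ 0.4346 -0.3494  0.0235] tool mm [-1.2  2.2 40.2]
t 3.125 tcp [ 0.4331 -0.3477  0.0637] turn [-0.0037 -0.0017 -0.0081] F [-0.   0.3 -0.1] open 0.0459 grip 0.0
```

View pics/s1.png

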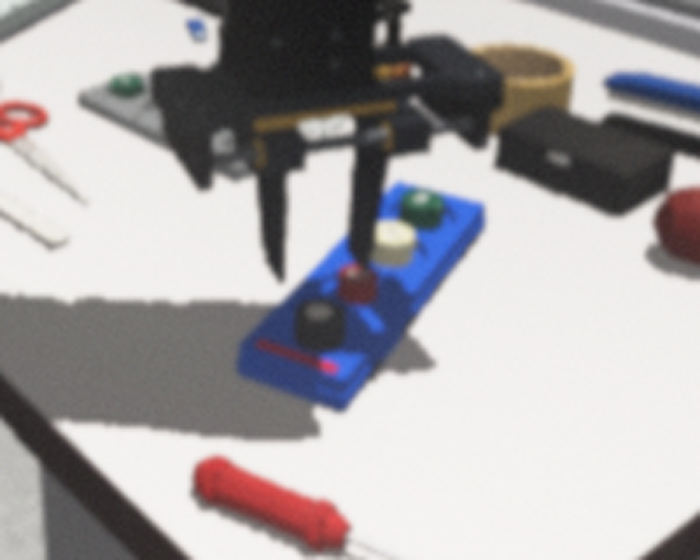

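The fingers (tips at crop 278,280 and 365,260) straddle the black specimen, whose top is at (320,308). I'll go down and grip.

```bash
python3 -m creep '[[[0.046,0,0,0,0,0,0],[0.046,0,0,0.02,0,0,0],[0.046,0,0,0.014,0,0,0],[0.046,0,0,0,0,0,0],[0.046,0,0,0,0,0,0],[0.046,0,0,0,0,0,0]]]'; python3 go.py 0.4346,-0.3494,0.0235
```

```text
time: 3.92
tcp_pos: [0.434, -0.3487, 0.032]
ee_rot: [[0.348, 0.938, 0.001], [0.938, -0.348, -0.001], [-0.0, 0.001, -1.0]]
wrist_force: [-0.9, 0.1, 0.7]
opening: 0.0461
grip_force: 0.0
-> [ 0.4346 -0.3494  0.0235] tool mm [-0.4  0.8  8.5]
t 3.925 tcp [ 0.434  -0.3487  0.032 ] turn [ 0.0009  0.0005 -0.006 ] F [-0.9  0.1  0.7] open 0.0461 grip 0.0
```

```bash
python3 -m creep '[[[0.046,0,0,0.008,0,0,0],[0.046,0,0,0,0,0,0],[0.02,0,0,0,0,0,0],[0.02,0,0,0,0,0,0],[0.02,0,0,0,0,0,0],[0.02,0,0,0,0,0,0],[0.02,0,0,0,0,0,0]]]'; python3 go.py 0.4346,-0.3494,0.18 0.56,-0.1,0.2 0.56,0.1,0.2 
```

```text
time: 4.8
tcp_pos: [0.4338, -0.3485, 0.0235]
ee_rot: [[0.348, 0.938, 0.0], [0.938, -0.348, -0.0], [-0.0, 0.0, -1.0]]
wrist_force: [-0.2, -0.5, 0.4]
opening: 0.0289
grip_force: 30.0
-> [ 0.4346 -0.3494  0.18  ] tool mm [  -0.6    1.1 -156.5]
-> [ 0.56 -0.1   0.2 ] tool mm [277.4  30.9 -20. ]
-> [0.56 0.1  0.2 ] tool mm [187.5 -69.5  -0. ]
t 4.8 tcp [ 0.4338 -0.3485  0.0235] turn [ 0.0001  0.0001 -0.0059] F [-0.2 -0.5  0.4] open 0.0289 grip 29.996646938379854
```

```bash
python3 -m creep '[[[0.02,0,0,-0.02,0,0,0],[0.02,0,0,-0.045,0,0,0],[0.02,0,0,-0.05,0,0,0],[0.02,0,0,-0.05,0,0,0],[0.02,0.046,0.005,-0.002,0,0,0],[0.02,0.046,0.005,-0.002,0,0,0],[0.02,0.046,0.005,-0.002,0,0,0],[0.02,0.046,0.005,-0.002,0,0,0],[0.02,0.046,0.005,-0.002,0,0,0],[0.02,0.046,0.005,-0.002,0,0,0]]]'; python3 go.py 0.56,0.1,0.2 0.56,0.2,0.2 0.49,0.228,0.15
```

```text
time: 6.05
tcp_pos: [0.5582, -0.0987, 0.2005]
ee_rot: [[0.348, 0.938, -0.0], [0.938, -0.348, -0.0], [-0.0, -0.0, -1.0]]
wrist_force: [0.6, -0.4, -0.4]
opening: 0.0286
grip_force: 30.0
-> [0.56 0.1  0.2 ] tool mm [186.9 -67.4   0.5]
-> [0.56 0.2  0.2 ] tool mm [ 93.8 -34.8  -0. ]
-> [0.49  0.228 0.15 ] tool mm [  1.9 -75.4  50. ]
t 6.05 tcp [ 0.5582 -0.0987  0.2005] turn [-0.      0.0001 -0.0059] F [ 0.6 -0.4 -0.4] open 0.0286 grip 29.990741485962644
```

```bash
python3 -m creep '[[[0.02,0.047,-0.017,0,0,0,0],[0.02,0.047,-0.017,0,0,0,0],[0.02,0.047,-0.017,0,0,0,0],[0.02,0.047,-0.017,0,0,0,0],[0.02,0.047,-0.017,0,0,0,0],[0.02,0.047,-0.017,0,0,0,0],[0.02,0,-0.0375,0,0,0,0],[0.02,0,-0.0375,0,0,0,0],[0.02,0,0,0,0,0,0],[0.02,0,0,0,0,0,0]]]'; python3 go.py 0.4898,0.2278,0.12 0.4898,0.2278,0.0275;  python3 - <<'E'
from station import camera
import cv2
p=camera('scene');cv2.imwrite('pics/s2.png',cv2.resize(p['color'][50:250,80:330],None,fx=3,fy=3,interpolation=cv2.INTER_CUBIC))
E
```

```text
time: 7.3
tcp_pos: [0.4905, 0.2258, 0.2006]
ee_rot: [[0.348, 0.938, 0.001], [0.938, -0.348, 0.0], [0.0, 0.001, -1.0]]
wrist_force: [-0.7, -0.4, -0.1]
opening: 0.0285
grip_force: 30.0
-> [0.4898 0.2278 0.12  ] tool mm [ 1.6 -1.4 80.6]
-> [0.4898 0.2278 0.0275] tool mm [-0.  -0.1 92.5]
t 7.3 tcp [0.4905 0.2258 0.2006] turn [ 0.0007 -0.0003 -0.0058] F [-0.7 -0.4 -0.1] open 0.0285 grip 29.99141334090382
```

View pics/s2.png

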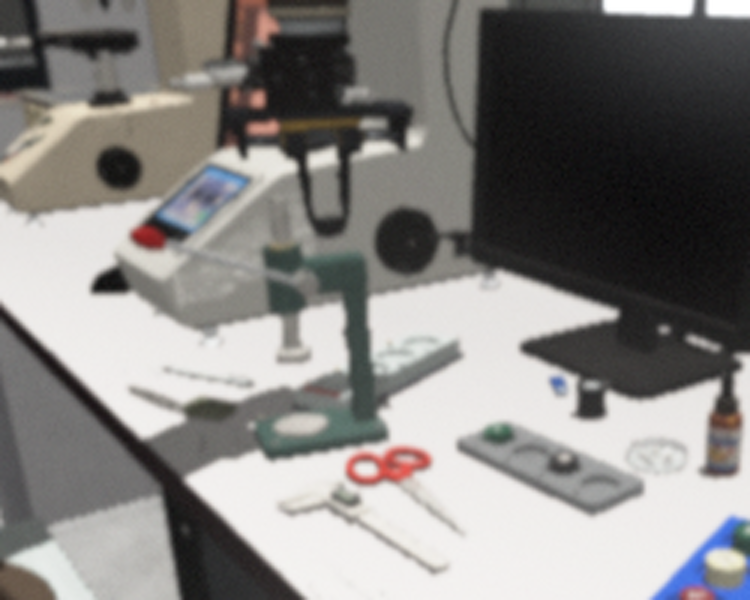

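The gripper holds black at (325,220), above the holder. The press arm stands nearer the camera, and the forearm is well above it. I'll descend in stages, watching the force.

```bash
python3 -m creep '[[[0.02,0.0015,-0.0015,0.03,0,0,0],[0.02,0,0,0.035,0,0,0],[0.02,0,0,0.035,0,0,0],[0.02,0,0,0.03,0,0,0],[0.02,0,0,0.02,0,0,0],[0.02,0,0,0,0,0,0],[0.02,0,0,0,0,0,0]]]'; python3 go.py  0.4898,0.2278,0.0275;  python3 - <<'E'
from station import camera
import cv2
p=camera('top');cv2.imwrite('pics/s3.png',cv2.resize(p['color'][130:300,50:250],None,fx=3.5,fy=3.5,interpolation=cv2.INTER_CUBIC))
E
```

```text
time: 8.22
tcp_pos: [0.4898, 0.2276, 0.0509]
ee_rot: [[0.348, 0.937, 0.001], [0.937, -0.348, 0.0], [0.0, 0.001, -1.0]]
wrist_force: [-0.2, 0.4, 0.4]
opening: 0.0289
grip_force: 30.0
-> [0.4898 0.2278 0.0275] tool mm [ 0.2 -0.1 23.4]
t 8.225 tcp [0.4898 0.2276 0.0509] turn [ 0.0007 -0.0004 -0.0065] F [-0.2  0.4  0.4] open 0.0289 grip 29.99153676268179
```

View pics/s3.png

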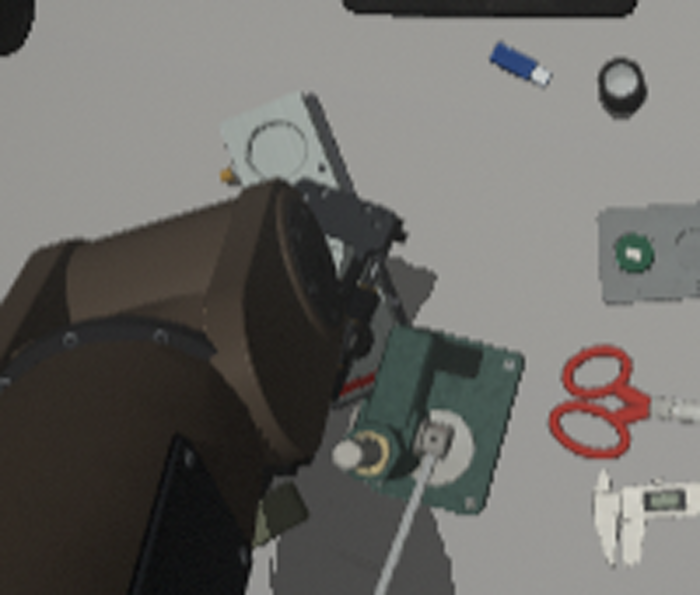

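The press still stands clear to the right of the gripper, and the wrist force is near zero. I'll lower and release.

```bash
python3 -m creep '[[[0.02,0,0,0.012,0,0,0],[0.02,0,0,0.007,0,0,0],[0.02,0,0,0.003,0,0,0],[0.02,0,0,0.001,0,0,0],[0.02,0,0,0,0,0,0],[0.02,0,0,0,0,0,0]]]'; python3 go.py  0.4898,0.2278,0.0275
```

```text
time: 9.02
tcp_pos: [0.489, 0.2278, 0.0275]
ee_rot: [[0.348, 0.938, 0.0], [0.938, -0.348, -0.0], [0.0, 0.0, -1.0]]
wrist_force: [0.2, -0.8, 1.2]
opening: 0.0287
grip_force: 30.0
-> [0.4898 0.2278 0.0275] tool mm [ 0.3  0.7 -0. ]
t 9.025 tcp [0.489  0.2278 0.0275] turn [ 0.0002 -0.0001 -0.0059] F [ 0.2 -0.8  1.2] open 0.0287 grip 29.999916100641713
```

```bash
python3 -m creep '[[[0.046,0,0,0,0,0,0],[0.046,0,0,0,0,0,0],[0.046,0,0,0,0,0,0],[0.046,0,0,0,0,0,0],[0.046,0,0,-0.02,0,0,0],[0.046,0,0,-0.04,0,0,0],[0.046,0,0,-0.05,0,0,0],[0.046,0,0,-0.06,0,0,0],[0.046,0,0.0375,0,0,0,0],[0.046,0,0.0375,0,0,0,0]]]'; python3 go.py  0.56,-0.1,0.18 0.4844,-0.3308,0.18 0.4844,-0.3308,0.0235;  python3 - <<'E'
from station import camera
import cv2
p=camera('scene');cv2.imwrite('pics/s4.png',cv2.resize(p['color'][140:210,170:290],None,fx=5,fy=5,interpolation=cv2.INTER_CUBIC))
E
```

```text
time: 10.28
tcp_pos: [0.5602, 0.2016, 0.1987]
ee_rot: [[0.347, 0.938, 0.002], [0.938, -0.347, 0.0], [0.001, 0.002, -1.0]]
wrist_force: [-0.2, -0.0, -0.1]
opening: 0.046
grip_force: 0.0
-> [ 0.56 -0.1   0.18] tool mm [-282.9  104.4   18.5]
-> [ 0.4844 -0.3308  0.18  ] tool mm [-2.427e+02  9.200e+00 -2.000e-01]
-> [ 0.4844 -0.3308  0.0235] tool mm [ -0.2  -0.3 156.5]
t 10.275 tcp [0.5602 0.2016 0.1987] turn [ 0.0018 -0.0011 -0.0052] F [-0.2 -0.  -0.1] open 0.046 grip 0.0
```

View pics/s4.png

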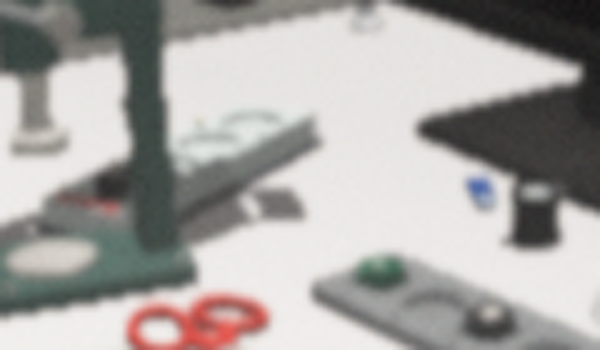

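Black sits by the stripe in pocket 1, at (110,185). Next is red.

```bash
python3 -m creep '[[[0.046,-0.0478,0.0103,0,0,0,0],[0.046,-0.0478,0.0103,0,0,0,0],[0.046,-0.0478,0.0103,0,0,0,0],[0.046,-0.0478,0.0103,0,0,0,0],[0.046,-0.0478,0.0103,0,0,0,0],[0.046,-0.0478,0.0103,0,0,0,0],[0.046,-0.0478,0.0103,0,0,0,0],[0.046,-0.0478,0.0103,0,0,0,0],[0.046,-0.0478,0.0103,0,0,0,0],[0.046,-0.0478,0.0103,0,0,0,0],[0.046,-0.0478,0.0103,0,0,0,0],[0.046,0,0,0.03,0,0,0]]]'
python3 -m creep '[[[0.046,0,0,0.04,0,0,0],[0.046,0,0,0.04,0,0,0],[0.046,0,0,0.03,0,0,0],[0.046,0,0,0,0,0,0],[0.046,0,0,0,0,0,0],[0.046,0,0,0,0,0,0]]]'
python3 go.py 0.4844,-0.3308,0.0235
```

```text
time: 11.82
tcp_pos: [0.4827, -0.3342, 0.1683]
ee_rot: [[0.351, 0.936, 0.003], [0.936, -0.351, -0.003], [-0.002, 0.004, -1.0]]
wrist_force: [0.4, 1.1, -0.9]
opening: 0.0459
grip_force: 0.0
time: 12.58
tcp_pos: [0.4833, -0.3311, 0.0588]
ee_rot: [[0.348, 0.938, 0.002], [0.938, -0.348, -0.001], [-0.001, 0.002, -1.0]]
wrist_force: [-0.1, -1.1, -0.1]
opening: 0.0461
grip_force: 0.0
-> [ 0.4844 -0.3308  0.0235] tool mm [ 0.7  0.9 35.4]
t 12.575 tcp [ 0.4833 -0.3311  0.0588] turn [ 0.0021  0.0008 -0.0059] F [-0.1 -1.1 -0.1] open 0.0461 grip 0.0
```

```bash
python3 -m creep '[[[0.046,0.0005,0.001,0.02,0,0,0],[0.046,0,0,0.012,0,0,0],[0.046,0,0,0.0035,0,0,0],[0.046,0,0,0,0,0,0],[0.015,0,0,0,0,0,0],[0.015,0,0,0,0,0,0],[0.015,0,0,0,0,0,0],[0.015,0,0,0,0,0,0],[0.015,0,0,0,0,0,0],[0.015,0,0,0,0,0,0]]]'
python3 go.py 0.4844,-0.3308,0.19 0.58,0.19,0.19 0.5383,0.2505,0.19
```

```text
time: 13.82
tcp_pos: [0.484, -0.3307, 0.022]
ee_rot: [[0.348, 0.938, 0.0], [0.938, -0.348, -0.0], [-0.0, 0.0, -1.0]]
wrist_force: [-0.5, -0.5, 3.1]
opening: 0.0236
grip_force: 30.0
-> [ 0.4844 -0.3308  0.19  ] tool mm [   0.     0.5 -168. ]
-> [0.58 0.19 0.19] tool mm [ 5.216e+02 -9.140e+01 -1.000e-01]
-> [0.5383 0.2505 0.19  ] tool mm [ 42.2 -60.1  -0. ]
t 13.825 tcp [ 0.484  -0.3307  0.022 ] turn [ 0.0003  0.0002 -0.0059] F [-0.5 -0.5  3.1] open 0.0236 grip 30.000718360970495
```

```bash
python3 -m creep '[[[0.015,0,0,-0.02,0,0,0],[0.015,0,0,-0.04,0,0,0],[0.015,0,0,-0.055,0,0,0],[0.015,0,0,-0.055,0,0,0]]]'
python3 -m creep '[[[0.015,0.0474,-0.0083,0,0,0,0],[0.015,0.0474,-0.0083,0,0,0,0],[0.015,0.0474,-0.0083,0,0,0,0],[0.015,0.0474,-0.0083,0,0,0,0],[0.015,0.0474,-0.0083,0,0,0,0],[0.015,0.0474,-0.0083,0,0,0,0],[0.015,0.0474,-0.0083,0,0,0,0],[0.015,0.0474,-0.0083,0,0,0,0],[0.015,0.0474,-0.0083,0,0,0,0],[0.015,0.0474,-0.0083,0,0,0,0],[0.015,0.0474,-0.0083,0,0,0,0]]]'
python3 -m creep '[[[0.015,0.021,-0.03,0,0,0,0],[0.015,0.021,-0.03,0,0,0,0],[0.015,0,0,0.04,0,0,0],[0.015,0,0,0.04,0,0,0],[0.015,0,0,0.04,0,0,0],[0.015,0,0,0,0,0,0],[0.015,0,0,0,0,0,0]]]'
python3 go.py 0.5383,0.2505,0.0265
```

```text
time: 14.32
tcp_pos: [0.4836, -0.3304, 0.1933]
ee_rot: [[0.348, 0.938, -0.001], [0.938, -0.348, 0.0], [0.0, -0.001, -1.0]]
wrist_force: [0.1, 0.1, 0.1]
opening: 0.0237
grip_force: 30.0
time: 15.7
tcp_pos: [0.5795, 0.1917, 0.1916]
ee_rot: [[0.348, 0.938, -0.0], [0.938, -0.348, -0.0], [-0.0, -0.0, -1.0]]
wrist_force: [0.4, -0.7, -0.3]
opening: 0.0238
grip_force: 30.0
time: 16.58
tcp_pos: [0.5384, 0.2504, 0.073]
ee_rot: [[0.348, 0.938, 0.001], [0.938, -0.348, 0.0], [0.001, 0.001, -1.0]]
wrist_force: [-0.5, -0.2, 1.1]
opening: 0.0236
grip_force: 30.0
-> [0.5383 0.2505 0.0265] tool mm [-0.  -0.2 46.5]
t 16.575 tcp [0.5384 0.2504 0.073 ] turn [ 0.0009 -0.0006 -0.006 ] F [-0.5 -0.2  1.1] open 0.0236 grip 29.999859509262023
```

```bash
python3 -m creep '[[[0.015,0,0,0.02,0,0,0],[0.015,0,0,0.015,0,0,0],[0.015,0,0,0.007,0,0,0],[0.015,0,0,0.003,0,0,0],[0.015,0,0,0,0,0,0],[0.015,0,0,0,0,0,0]]]'
python3 go.py 0.5383,0.2505,0.0265
```

```text
time: 17.32
tcp_pos: [0.538, 0.2503, 0.0273]
ee_rot: [[0.348, 0.938, 0.001], [0.938, -0.348, 0.0], [0.0, 0.001, -1.0]]
wrist_force: [-0.6, 0.0, -0.5]
opening: 0.0236
grip_force: 30.0
-> [0.5383 0.2505 0.0265] tool mm [0.2 0.2 0.8]
t 17.325 tcp [0.538  0.2503 0.0273] turn [ 0.0005 -0.0003 -0.0059] F [-0.6  0.  -0.5] open 0.0236 grip 30.00018816892407
```

```bash
python3 -m creep '[[[0.015,0,0,0.0006,0,0,0],[0.015,0,0,0,0,0,0],[0.046,0,0,0,0,0,0],[0.046,0,0,0,0,0,0],[0.046,0,0,0,0,0,0],[0.046,0,0,0,0,0,0],[0.046,0,0,-0.02,0,0,0],[0.046,0,0,-0.04,0,0,0],[0.046,0,0,-0.05,0,0,0],[0.046,0,0,-0.055,0,0,0],[0.046,-0.021,0.03,0,0,0,0],[0.046,-0.021,0.03,0,0,0,0]]]'
python3 go.py 0.534,-0.312,0.19 0.534,-0.312,0.0235;  python3 - <<'E'
from station import camera
import cv2
p=camera('scene');cv2.imwrite('pics/s5.png',cv2.resize(p['color'][140:210,170:290],None,fx=5,fy=5,interpolation=cv2.INTER_CUBIC))
E
```

```text
time: 18.82
tcp_pos: [0.58, 0.1896, 0.1923]
ee_rot: [[0.347, 0.938, 0.002], [0.938, -0.347, 0.0], [0.001, 0.001, -1.0]]
wrist_force: [-0.1, -0.2, -0.2]
opening: 0.0462
grip_force: 0.0
-> [ 0.534 -0.312  0.19 ] tool mm [-486.4  130.8    2.1]
-> [ 0.534  -0.312   0.0235] tool mm [-1.000e-01 -2.000e-01  1.665e+02]
t 18.825 tcp [0.58   0.1896 0.1923] turn [ 0.0014 -0.0007 -0.0049] F [-0.1 -0.2 -0.2] open 0.0462 grip 0.0
```

View pics/s5.png

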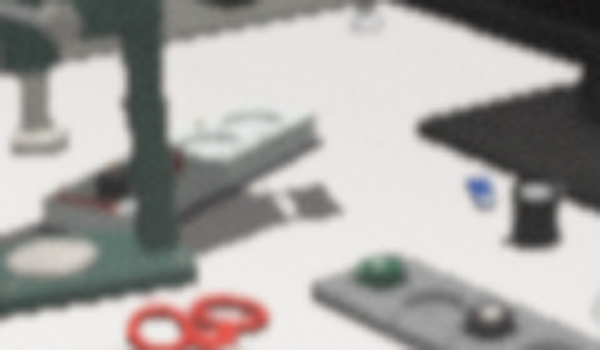

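Red is behind the column at (175,160), in pocket 2. Next is cream.

```bash
python3 -m creep '[[[0.046,-0.0442,0.0119,0,0,0,0],[0.046,-0.0442,0.0119,0,0,0,0],[0.046,-0.0442,0.0119,0,0,0,0],[0.046,-0.0442,0.0119,0,0,0,0],[0.046,-0.0442,0.0119,0,0,0,0],[0.046,-0.0442,0.0119,0,0,0,0],[0.046,-0.0442,0.0119,0,0,0,0],[0.046,-0.0442,0.0119,0,0,0,0],[0.046,-0.0442,0.0119,0,0,0,0],[0.046,-0.0442,0.0119,0,0,0,0],[0.046,-0.0442,0.0119,0,0,0,0]]]'
python3 -m creep '[[[0.046,0,0,0.04,0,0,0],[0.046,0,0,0.04,0,0,0],[0.046,0,0,0.04,0,0,0],[0.046,0,0,0.01,0,0,0],[0.046,0,0,0,0,0,0],[0.046,0,0,0,0,0,0],[0.046,0,0,0,0,0,0]]]'
python3 go.py 0.534,-0.312,0.0235
```

```text
time: 20.25
tcp_pos: [0.5329, -0.3127, 0.1913]
ee_rot: [[0.348, 0.938, -0.0], [0.938, -0.348, 0.0], [0.0, -0.0, -1.0]]
wrist_force: [0.6, 0.0, 0.2]
opening: 0.046
grip_force: 0.0
time: 21.12
tcp_pos: [0.5338, -0.3117, 0.0627]
ee_rot: [[0.348, 0.938, 0.002], [0.938, -0.348, -0.001], [-0.001, 0.002, -1.0]]
wrist_force: [0.5, 0.3, 0.3]
opening: 0.046
grip_force: 0.0
-> [ 0.534  -0.312   0.0235] tool mm [-0.2  0.3 39.2]
t 21.125 tcp [ 0.5338 -0.3117  0.0627] turn [ 0.0021  0.0007 -0.0059] F [0.5 0.3 0.3] open 0.046 grip 0.0
```

```bash
python3 -m creep '[[[0.046,0,0,0.02,0,0,0],[0.046,0,0,0.014,0,0,0],[0.046,0,0,0.004,0,0,0],[0.046,0,0,0,0,0,0],[0.018,0,0,0,0,0,0],[0.018,0,0,0,0,0,0],[0.018,0,0,0,0,0,0],[0.018,0,0,0,0,0,0],[0.018,0,0,0,0,0,0],[0.018,0,0,0,0,0,0]]]'
python3 go.py 0.534,-0.312,0.19 0.5863,0.2729,0.19 0.5863,0.2729,0.0275
```

```text
time: 22.38
tcp_pos: [0.5334, -0.3115, 0.0237]
ee_rot: [[0.348, 0.938, 0.001], [0.938, -0.348, -0.0], [-0.0, 0.001, -1.0]]
wrist_force: [-1.2, 1.5, 4.8]
opening: 0.0289
grip_force: 30.0
-> [ 0.534 -0.312  0.19 ] tool mm [  -0.3    0.8 -166.3]
-> [0.5863 0.2729 0.19  ] tool mm [ 5.666e+02 -1.542e+02 -3.000e-01]
-> [0.5863 0.2729 0.0275] tool mm [ 0.000e+00 -1.000e-01  1.625e+02]
t 22.375 tcp [ 0.5334 -0.3115  0.0237] turn [ 0.0006  0.0003 -0.0059] F [-1.2  1.5  4.8] open 0.0289 grip 30.009057448592102
```

```bash
python3 -m creep '[[[0.018,0,0,-0.02,0,0,0],[0.018,0,0,-0.04,0,0,0],[0.018,0,0,-0.055,0,0,0],[0.018,0,0,-0.055,0,0,0]]]'
python3 -m creep '[[[0.018,0.0472,-0.0128,0,0,0,0],[0.018,0.0472,-0.0128,0,0,0,0],[0.018,0.0472,-0.0128,0,0,0,0],[0.018,0.0472,-0.0128,0,0,0,0],[0.018,0.0472,-0.0128,0,0,0,0],[0.018,0.0472,-0.0128,0,0,0,0],[0.018,0.0472,-0.0128,0,0,0,0],[0.018,0.0472,-0.0128,0,0,0,0],[0.018,0.0472,-0.0128,0,0,0,0],[0.018,0.0472,-0.0128,0,0,0,0],[0.018,0.0472,-0.0128,0,0,0,0],[0.018,0.0472,-0.0128,0,0,0,0]]]'
python3 -m creep '[[[0.018,0,0,0,0,0,0],[0.018,0,0,0.04,0,0,0],[0.018,0,0,0.04,0,0,0],[0.018,0,0,0.04,0,0,0],[0.018,0,0,0,0,0,0],[0.018,0,0,0,0,0,0],[0.018,0,0,0,0,0,0]]]'
python3 go.py 0.5863,0.2729,0.0275
```

```text
time: 22.88
tcp_pos: [0.533, -0.3112, 0.1946]
ee_rot: [[0.348, 0.938, -0.001], [0.938, -0.348, 0.0], [0.0, -0.001, -1.0]]
wrist_force: [0.8, -0.4, 0.5]
opening: 0.0287
grip_force: 30.0
time: 24.38
tcp_pos: [0.5859, 0.2747, 0.193]
ee_rot: [[0.348, 0.938, -0.001], [0.938, -0.348, -0.0], [-0.0, -0.0, -1.0]]
wrist_force: [0.3, 0.7, -0.8]
opening: 0.0286
grip_force: 30.0
time: 25.25
tcp_pos: [0.5869, 0.2732, 0.0752]
ee_rot: [[0.348, 0.938, 0.002], [0.938, -0.348, 0.001], [0.002, 0.002, -1.0]]
wrist_force: [-0.2, 0.3, -0.3]
opening: 0.0287
grip_force: 30.0
-> [0.5863 0.2729 0.0275] tool mm [-0.6 -0.5 47.7]
t 25.25 tcp [0.5869 0.2732 0.0752] turn [ 0.0021 -0.0016 -0.006 ] F [-0.2  0.3 -0.3] open 0.0287 grip 29.998359658466143
```

```bash
python3 -m creep '[[[0.018,0,0,0.02,0,0,0],[0.018,0,0,0.016,0,0,0],[0.018,0,0,0.007,0,0,0],[0.018,0,0,0.003,0,0,0],[0.018,0,0,0,0,0,0],[0.018,0,0,0,0,0,0]]]'
python3 go.py 0.5863,0.2729,0.0275
```

```text
time: 26.0
tcp_pos: [0.5864, 0.2732, 0.0278]
ee_rot: [[0.348, 0.938, 0.001], [0.938, -0.348, 0.0], [0.0, 0.001, -1.0]]
wrist_force: [0.2, -0.2, 2.2]
opening: 0.0288
grip_force: 30.0
-> [0.5863 0.2729 0.0275] tool mm [-0.3  0.   0.3]
t 26.0 tcp [0.5864 0.2732 0.0278] turn [ 0.0007 -0.0005 -0.0059] F [ 0.2 -0.2  2.2] open 0.0288 grip 30.003058635661546
```

```bash
python3 -m creep '[[[0.046,0,0,0,0,0,0],[0.046,0,0,0,0,0,0],[0.046,0,0,0,0,0,0],[0.046,0,0,0,0,0,0],[0.046,0,0,-0.02,0,0,0],[0.046,0,0,-0.04,0,0,0],[0.046,0,0,-0.05,0,0,0],[0.046,0,0,-0.055,0,0,0]]]'
python3 -m creep '[[[0.046,-0.0484,0.0177,0,0,0,0],[0.046,-0.0484,0.0177,0,0,0,0],[0.046,-0.0484,0.0177,0,0,0,0],[0.046,-0.0484,0.0177,0,0,0,0],[0.046,-0.0484,0.0177,0,0,0,0],[0.046,-0.0484,0.0177,0,0,0,0],[0.046,-0.0484,0.0177,0,0,0,0],[0.046,-0.0484,0.0177,0,0,0,0],[0.046,-0.0484,0.0177,0,0,0,0],[0.046,-0.0484,0.0177,0,0,0,0],[0.046,-0.0484,0.0177,0,0,0,0]]]'
python3 -m creep '[[[0.046,0,0,0.04,0,0,0],[0.046,0,0,0.04,0,0,0],[0.046,0,0,0.04,0,0,0],[0.046,0,0,0.01,0,0,0],[0.046,0,0,0,0,0,0],[0.046,0,0,0,0,0,0],[0.046,0,0,0,0,0,0]]]'
python3 go.py 0.5841,-0.2934,0.0235
```

```text
time: 27.0
tcp_pos: [0.5858, 0.273, 0.1951]
ee_rot: [[0.348, 0.938, 0.0], [0.938, -0.348, 0.0], [0.0, 0.0, -1.0]]
wrist_force: [1.2, 0.0, -0.8]
opening: 0.0461
grip_force: 0.0
time: 28.38
tcp_pos: [0.5834, -0.2955, 0.194]
ee_rot: [[0.348, 0.938, 0.001], [0.938, -0.348, -0.001], [-0.0, 0.001, -1.0]]
wrist_force: [-0.2, -0.7, 0.9]
opening: 0.0457
grip_force: 0.0
time: 29.25
tcp_pos: [0.5841, -0.2941, 0.0638]
ee_rot: [[0.348, 0.938, 0.002], [0.938, -0.348, -0.001], [-0.001, 0.002, -1.0]]
wrist_force: [-0.3, -0.1, 0.8]
opening: 0.046
grip_force: 0.0
-> [ 0.5841 -0.2934  0.0235] tool mm [ 0.6 -0.3 40.3]
t 29.25 tcp [ 0.5841 -0.2941  0.0638] turn [ 0.0021  0.0005 -0.0059] F [-0.3 -0.1  0.8] open 0.046 grip 0.0
```

```bash
python3 -m creep '[[[0.046,0.0005,0,0.02,0,0,0],[0.046,0,0,0.014,0,0,0],[0.046,0,0,0.005,0,0,0],[0.046,0,0,0,0,0,0],[0.018,0,0,0,0,0,0],[0.018,0,0,0,0,0,0],[0.018,0,0,0,0,0,0],[0.018,0,0,0,0,0,0],[0.018,0,0,0,0,0,0],[0.018,0,0,0,0,0,0]]]'
python3 go.py 0.5841,-0.2934,0.19 0.6347,0.2956,0.19 0.6347,0.2956,0.0275
```

```text
time: 30.5
tcp_pos: [0.5838, -0.2933, 0.0234]
ee_rot: [[0.348, 0.938, 0.0], [0.938, -0.348, -0.0], [-0.0, 0.0, -1.0]]
wrist_force: [0.5, -0.3, -0.8]
opening: 0.0283
grip_force: 30.0
-> [ 0.5841 -0.2934  0.19  ] tool mm [   0.     0.3 -166.6]
-> [0.6347 0.2956 0.19  ] tool mm [ 5.699e+02 -1.573e+02 -1.000e-01]
-> [0.6347 0.2956 0.0275] tool mm [  0.   -0.  162.5]
t 30.5 tcp [ 0.5838 -0.2933  0.0234] turn [ 0.0001  0.0001 -0.006 ] F [ 0.5 -0.3 -0.8] open 0.0283 grip 29.992103689619398
```

```bash
python3 - <<'E'
from h import *
from station import camera
p=camera('top')
for z in(0.05,.1,.15):print(z,unproj(p,[(80,115),(278,113)],z).round(3).tolist())
for z in(.3,.4,.5):print(z,unproj(p,[(25,40),(292,38)],z).round(3).tolist())
E
python3 -m creep '[[[0.018,0,0,-0.02,0,0,0],[0.018,0,0,-0.04,0,0,0],[0.018,0,0,-0.055,0,0,0],[0.018,0,0,-0.05,0,0,0]]]'
```

```text
0.05 [[0.784, 0.425, 0.05], [0.798, -0.103, 0.05]]
0.1 [[0.765, 0.399, 0.1], [0.777, -0.099, 0.1]]
0.15 [[0.745, 0.374, 0.15], [0.757, -0.095, 0.15]]
0.3 [[0.84, 0.417, 0.3], [0.854, -0.112, 0.3]]
0.4 [[0.777, 0.348, 0.4], [0.789, -0.101, 0.4]]
0.5 [[0.714, 0.279, 0.5], [0.724, -0.089, 0.5]]
time: 31.05
tcp_pos: [0.5837, -0.2932, 0.1918]
ee_rot: [[0.348, 0.938, 0.001], [0.938, -0.348, -0.001], [-0.0, 0.002, -1.0]]
wrist_force: [0.4, 0.2, -1.1]
opening: 0.0287
grip_force: 30.0
```

```bash
python3 -m creep '[[[0.018,0.0475,-0.0131,0,0,0,0],[0.018,0.0475,-0.0131,0,0,0,0],[0.018,0.0475,-0.0131,0,0,0,0],[0.018,0.0475,-0.0131,0,0,0,0],[0.018,0.0475,-0.0131,0,0,0,0],[0.018,0.0475,-0.0131,0,0,0,0],[0.018,0.0475,-0.0131,0,0,0,0],[0.018,0.0475,-0.0131,0,0,0,0],[0.018,0.0475,-0.0131,0,0,0,0],[0.018,0.0475,-0.0131,0,0,0,0],[0.018,0.0475,-0.0131,0,0,0,0],[0.018,0.0475,-0.0131,0,0,0,0]]]'
python3 -m creep '[[[0.018,0,0,0,0,0,0],[0.018,0,0,0.04,0,0,0],[0.018,0,0,0.04,0,0,0],[0.018,0,0,0.04,0,0,0],[0.018,0,0,0,0,0,0],[0.018,0,0,0,0,0,0],[0.018,0,0,0,0,0,0]]]'
python3 go.py 0.6347,0.2956,0.0275
```

```text
time: 32.55
tcp_pos: [0.6345, 0.2975, 0.19]
ee_rot: [[0.348, 0.938, 0.001], [0.938, -0.348, 0.0], [0.001, 0.001, -1.0]]
wrist_force: [-0.2, -0.1, -0.3]
opening: 0.0285
grip_force: 30.0
time: 33.42
tcp_pos: [0.6354, 0.2959, 0.0706]
ee_rot: [[0.348, 0.938, 0.003], [0.938, -0.348, 0.001], [0.002, 0.002, -1.0]]
wrist_force: [1.1, 0.2, -0.8]
opening: 0.0282
grip_force: 30.0
-> [0.6347 0.2956 0.0275] tool mm [-0.6 -0.7 43.1]
t 33.425 tcp [0.6354 0.2959 0.0706] turn [ 0.0025 -0.0019 -0.0061] F [ 1.1  0.2 -0.8] open 0.0282 grip 29.992271216469817
```

```bash
python3 -m creep '[[[0.018,0,0,0.02,0,0,0],[0.018,0,0,0.012,0,0,0],[0.018,0,0,0.006,0,0,0],[0.018,0,0,0.0035,0,0,0],[0.018,0,0,0,0,0,0],[0.018,0,0,0,0,0,0]]]'
python3 go.py 0.6347,0.2956,0.0275
```

```text
time: 34.17
tcp_pos: [0.6346, 0.2958, 0.0272]
ee_rot: [[0.348, 0.938, 0.0], [0.938, -0.348, -0.0], [0.0, 0.0, -1.0]]
wrist_force: [-1.3, -0.5, 4.4]
opening: 0.028
grip_force: 30.0
-> [0.6347 0.2956 0.0275] tool mm [-0.2  0.2 -0.3]
t 34.175 tcp [0.6346 0.2958 0.0272] turn [ 0.0002 -0.0001 -0.0059] F [-1.3 -0.5  4.4] open 0.028 grip 30.01439713756554
```

Seated. I'll release, lift, and move out of the camera's view.

```bash
python3 -m creep '[[[0.046,0,0,0,0,0,0],[0.046,0,0,0,0,0,0],[0.046,0,0,0,0,0,0],[0.046,0,0,0,0,0,0],[0.046,0,0,-0.02,0,0,0],[0.046,0,0,-0.04,0,0,0],[0.046,0,0,-0.05,0,0,0],[0.046,0,0,-0.055,0,0,0]]]'
python3 -m creep '[[[0.046,-0.0475,0.013,0,0,0,0],[0.046,-0.0475,0.013,0,0,0,0],[0.046,-0.0475,0.013,0,0,0,0],[0.046,-0.0475,0.013,0,0,0,0],[0.046,-0.0475,0.013,0,0,0,0],[0.046,-0.0475,0.013,0,0,0,0],[0.046,-0.0475,0.013,0,0,0,0],[0.046,-0.0475,0.013,0,0,0,0],[0.046,-0.0475,0.013,0,0,0,0],[0.046,-0.0475,0.013,0,0,0,0],[0.046,0,0,0,0,0,0]]]'
python3 - <<'E'
from station import camera
import cv2,numpy as np
p=camera('top');s=camera('scene')
a=cv2.resize(p['color'][150:270,100:300],(800,480),interpolation=cv2.INTER_CUBIC)
cv2.imwrite('pics/f1.png',a)
cv2.imwrite('pics/f2.png',cv2.resize(s['color'][130:230,160:320],None,fx=5,fy=5,interpolation=cv2.INTER_CUBIC))
E
```

```text
time: 35.17
tcp_pos: [0.6343, 0.2957, 0.1946]
ee_rot: [[0.348, 0.938, 0.0], [0.938, -0.348, 0.0], [0.0, 0.0, -1.0]]
wrist_force: [-0.1, 0.1, 0.6]
opening: 0.046
grip_force: 0.0
time: 36.55
tcp_pos: [0.5909, -0.1977, 0.1931]
ee_rot: [[0.351, 0.936, 0.001], [0.936, -0.351, -0.001], [-0.0, 0.002, -1.0]]
wrist_force: [-0.2, 0.1, -0.6]
opening: 0.046
grip_force: 0.0
```

View pics/f1.png

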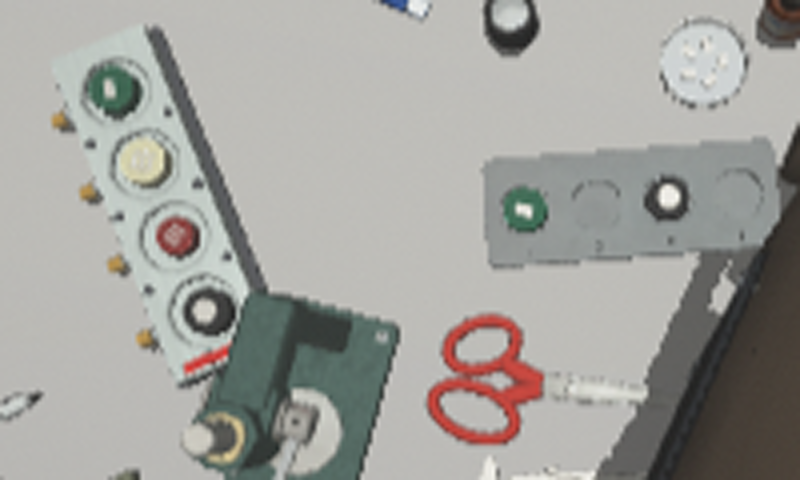

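View pics/f2.png

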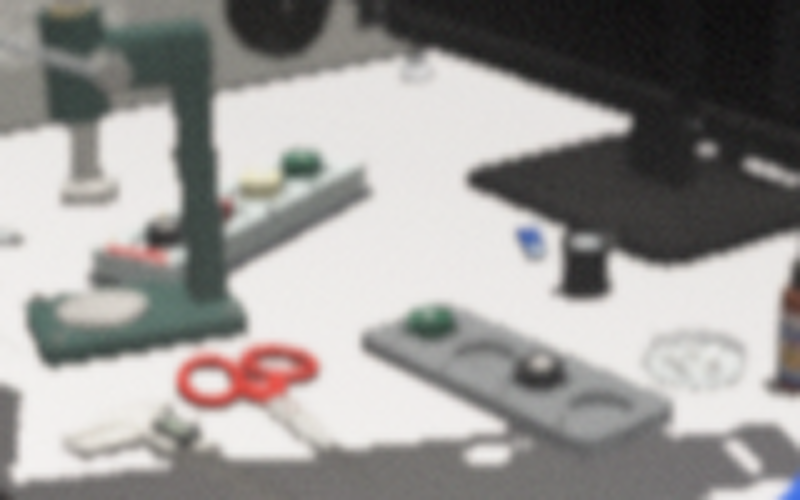

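From the stripe, the holder now has black (208,312), red (178,237), cream (142,161) and green (112,88), each flat and centred in its pocket. The grey rack is unchanged.

```bash
python3 -c "
from station import workorder;print(workorder.hand_in())"
```

```text
the job is handed in; nothing more can be done
None
```

The job is handed in: black, red, cream and green are in the holder in that order from its red stripe, each looking flat in its pocket in the final pictures, and the grey rack looks untouched.

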